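# Scribe the joint with the hanging scriber

### The arm

A 7-joint arm with a two-finger parallel gripper is mounted at the origin on the work surface. World frame = base frame: x ahead of the robot, y to its left, z up, the work surface at z = 0. Lengths are in mm, angles in rad, forces in N, time in s.
With the tool pointing down it reaches from about 350 to 900 mm from the base axis. Payload 8.1 kg.
Tool frame: the origin (TCP) lies midway between the tips of the shut fingers; the grasp point (between the pads) lies r.grasp_offset behind it (r.grasp_offset is the distance from the TCP to the grasp point, in mm); z points along the fingers, y is the direction in which the jaws open and shut (so a half turn about z gives the same grasp; the last joint's range is limited). The gripper opens to 85 mm and grips with 20 to 120 N. Pads are 22 mm wide; open, the fingers measure 114 mm over their backs; the gripper's body (76 mm by 85 mm) begins 54 mm behind the grasp point. The pads swing forward as they close: fully open they stand 13 mm farther back than shut.
Start: joints at [-1.259, 0.434, 0.025, 1.573, -0.012, 1.134, -0.075], TCP at [251.907, 572, 231.323] pointing down, gripper open.
Joint ranges: [-2.62, 2.62], [-0.44, 2.09], [-1.27, 1.32], [0.08, 2.57], [-1.32, 4.46], [0.12, 2], [-2.74, 2.74]. Speed limits (rad/s): [2.22, 2.22, 3.01, 3.01, 3.14, 3.14, 3.14].

### API

Orientations are given as a unit quaternion [w, x, y, z].
In Python, from rig import r gives the robot as it stands.
- The arm moves only by the tool move_arm, never from a script. Its arguments are lists of equal length, an entry for each row: "turn": the turn, a rotation vector about the tool's x, y, z each as a share of 60 degrees, from -1 to 1, a list of three; "delta_pos": the shift along the tool's x, y, z each as a share of 0.2 m, from -1 to 1, a list of three; "fingers": the opening in per cent of the stroke, from 0 (shut) to 100 (fully open). A call has exactly 8 rows; each row is the pose to reach, as a shift and turn from the pose commanded when the call began, along the tool's axes at that moment; what a row does not reach only later rows make up. A row lasts 1/10 s, in which the tool goes at most 50 mm and 8.59 degrees, less where a joint would pass 70% of its speed; a pose out of reach is approached as far as the arm can. A call with a number of a shift or a turn outside -1 to 1 is refused whole. A call with a gripper value outside its range is refused whole. The fingers move at their own pace and stop on an object; "grip_force" is the grip in N (left out, the last holds). Time passes only in rows, so rows that repeat a pose let the fingers close, or fill a call up. It gives the time, the measured TCP pose, the force and the opening at its end, in the units of the state.
- r.get_obs(): the state, without advancing time (a new reading comes with each control period).
- r.read_camera(name): name is "side" or "top" or "wrist"; returns (picture, depth): 400x640x3 uint8, red, green, blue; 400x640 float32, mm along the optical axis (not along the pixel's ray), 0 where there is no reading.
- r.calibration(name): a dict with "mtx" (3x3 intrinsics, pixels), "view" (4x4, takes a point from world to camera coordinates). Camera axes: x right, y up, looking along -z (the intrinsics and any distortion apply to the point x, -y, -z); pixel columns grow to the right and rows downward; lengths in mm; the calibration is good to about 2 mm. A picture is of the moment at which its call begins: read the wrist's pose just before it. calibration takes no time and is no camera call; for the wrist camera it gives the pose at the moment of the call.
- r.finish_job(): hands the job in, once; it reports no verdict.
The state is a dict: "time_s": time; "qpos": joint angles; "qvel": joint speeds; "joint_efforts": joint torques, N m; "ee_pos": TCP position; "tcp_rot": TCP orientation; "contact_force": force on the tool from outside, world axes, zero at the start; "wrist_torque": the same for the moment, N m; "gripper_width": opening from 0.0 (shut) to 1.0 (fully open).
Only numpy, scipy, OpenCV 4.12 (cv2) and the standard library are available. Lean on these libraries where they do the work, as an engineer would, in place of code of your own. Each camera call takes 0.05 s, during which the arm holds its last target. There are 200 camera calls.

### The job

Take the spring-tipped scriber off its hook on the tool rack without yanking it, and draw its tip lightly and slowly (2 to 3 cm a second) along the V-groove between the two plates on the screw jack, all the way from the round weld tack to the open end; the jack has been wound to some unknown height, so feel for the bottom of the groove. Then hang the scriber back on the hook it came from, gently, and let go; leave the other tools where they are.

Things in the scene. Friction and masses are not known exactly. Their poses are not given: they have to be found in the camera images.
- rack: Fixed grey tool rack: a level rail 360 mm long (top 200 mm above the bench) on two posts, with three double-prong steel hooks side by side along the rack's y, at y = -105, 0, +105 mm. Origin on the bench straight below where the middle tool hangs; z up. Rail at x = 50 to 70 mm, behind the tools; posts at y = +-170 mm. Do not push or pull on the rack with over 30 N.
- hook_mid (a point): Middle of the middle hook, at prong-top height (200 mm), fixed to the rack, same axes. A hook is two level prongs from the rail towards -x, 18 mm clear gap, each 6 mm wide, ending at x = -16 to -22 mm in lips 12 mm high. The fork is open in front: raise a tool more than 12 mm, then bring it out towards -x, shank passing between the lips, until its axis is past x = -30 mm.
- scriber: Scriber, 0.2 to 0.33 kg, hanging upright on one of the three hooks, the only hanging tool with a grip above its crossbar. Origin: centre of the crossbar's underside, which rests on the prongs; z up the tool, y along the crossbar (parallel to the rack's y). Crossbar 44 (y) x 14 (x) x 10 mm high. Below it a round shank, diameter 10 mm, to z = -97 mm, then a thin spring plunger to z = -120 mm.
- scriber_grip (a point): Middle of the scriber's black square grip, 45 mm above the scriber's origin on its axis. The grip is 18 x 18 mm, from z = 10 to 78 mm of the scriber (cap to 82 mm), free all round: take it here from above, fingers closing along the scriber's y; the neighbouring tools reach only 18 mm above the prongs.
- scriber_tip (a point): Lowest point of the scriber's ball tip (diameter 5 mm), on the plunger, on the tool's axis, 120 mm below the scriber's origin when free. The plunger slides up by at most 10 mm: it gives from 1.2 N and takes 0.6 N more per mm (7 N when fully in, then rigid). It touches the work from 0.4 N; over 15 N is too hard.
- jack: Fixed screw jack carrying two level steel plates, together 116 (x) x 130 mm (y), firmly held. Origin: centre of the jack's underside on the bench, z up. The joint is a straight V-groove along the jack's y at x = 0, 12 mm wide, 6 mm deep. The head's height is not measured: plate tops 62 to 92 mm above the bench; the ball tip seats with its lowest point 5 mm below them. The head does not sink.
- groove_start (a point): Bench-level point straight below where the trace starts: jack x = 0, y = +46 mm, 3 mm short of touching the round weld tack (16 mm wide, 6 mm proud of the plates, centre at y = +60 mm) that blocks the +y end of the groove. Only x and y tell the groove's place; its height must be felt. Axes as the jack's.
- groove_end (a point): Bench-level point straight below the open end of the groove: jack x = 0, y = -65 mm, where the plates end. The trace is complete once the tip is past y = -50 mm. Only x and y tell the groove's place. Axes as the jack's.
- hammer: Bystander: a welder's chipping hammer hanging head up on another hook; head 72 mm long along the rack's y, 18 mm high, shank and rubber handle down to 160 mm below. Origin at the centre of the head's underside.
- tkey: Bystander: a T-handled steel key hanging on another hook; crossbar 80 mm along the rack's y, 12 mm high, thin 8 mm rod down to 140 mm below. Origin at the centre of the crossbar's underside.
- grinder: Bystander: a red cordless angle grinder lying on the bench, about 350 mm long along its y, with a side handle towards -x, 71 mm high. Origin at the middle of its underside.
- cclamp: Bystander: a grey C-clamp lying flat on the bench, about 190 x 110 mm, 16 mm high. Origin on the bench at the middle of its spine.
Things that resemble listed ones, but are neither listed nor needed, are in the scene too. What is shaped like the scriber but blue, purple or turquoise is not meant.

How it is judged (in metres and radians):
On the way, in this order (a step that is already met when the one before it is completed fails the run):
1. the scriber is off its hook: carried at least 60 mm away and clear of the rack (distance of scriber from where it was at the start of the episode above 0.06 m and contact force between scriber and rack below 0.1 N), for 0.2 s.
2. the tip touches in the groove beside the weld tack (y = 38 to 56 mm) (contact force between scriber and jack above 0.4 N and x of scriber_tip in the frame of jack between -0.004 and 0.004 m and y of scriber_tip in the frame of jack between 0.038 and 0.056 m), for 0.1 s.
3. the tip passes y = 20 mm in the groove, touching (contact force between scriber and jack above 0.4 N and x of scriber_tip in the frame of jack between -0.004 and 0.004 m and y of scriber_tip in the frame of jack between 0.013 and 0.027 m), for 0.1 s.
4. the tip passes the middle of the groove, touching (contact force between scriber and jack above 0.4 N and x of scriber_tip in the frame of jack between -0.004 and 0.004 m and y of scriber_tip in the frame of jack between -0.007 and 0.007 m), for 0.1 s.
5. the tip passes y = -20 mm in the groove, touching (contact force between scriber and jack above 0.4 N and x of scriber_tip in the frame of jack between -0.004 and 0.004 m and y of scriber_tip in the frame of jack between -0.027 and -0.013 m), for 0.1 s.
6. the tip passes y = -38 mm in the groove, touching (contact force between scriber and jack above 0.4 N and x of scriber_tip in the frame of jack between -0.004 and 0.004 m and y of scriber_tip in the frame of jack between -0.045 and -0.031 m), for 0.1 s.
7. the tip reaches the open end of the groove (y below -50 mm), touching (contact force between scriber and jack above 0.4 N and x of scriber_tip in the frame of jack between -0.004 and 0.004 m and y of scriber_tip in the frame of jack between -0.07 and -0.05 m), for 0.1 s.
At the end, for the whole second after the job is handed in: The scriber hangs at rest on the hook it came from, its crossbar down on the prongs (within 5 mm in height and 40 mm of where it hung) and upright within 0.1 rad, released (distance of scriber from where it was at the start of the episode below 0.04 m and z of scriber in the frame of rack between 0.195 and 0.205 m and angle between scriber's own z axis and vertical below 0.1 rad and linear speed of scriber below 0.02 m/s and contact force between scriber and rack above 0.5 N); the robot touches nothing.
It fails at once if the scriber pressed on the work with more than 15 N (contact force between scriber and jack above 15 N).
It fails at once if the scriber drawn faster than 0.1 m/s while it touches the work (contact force between scriber and jack above 0.4 N and linear speed of scriber above 0.1 m/s).
It fails at once if the scriber yanked or jammed against the rack with more than 30 N (contact force between scriber and rack above 30 N).
It fails at once if the hammer, the T-handled key, the grinder or the C-clamp moved by more than 20 mm (distance of any of hammer, tkey, grinder, cclamp from where it was at the start of the episode above 0.02 m).
It also fails if it takes over 69 s, if anything falls off the work surface, if the arm or the gripper's body presses on something with over 40 N, if the wrist force passes 120 N, or if a joint passes its speed limit or range.

## Working session

There is one attempt and no reset: what is moved stays moved. The work goes in short steps, Python scripts to look and compute and a tool call to move; the robot and the scene stay as the last step left them, time stands still between calls to the robot, and variables do not carry over. Pictures are saved under pics/ and viewed, about 8 in all and at most 12, crops included, and the job is handed in when it is done.

Besides the shell and the picture viewer there is one more tool, called after "Emit:" in YAML: its name, and indented under it one key for each argument. move_arm: Moves the arm, as the interface text tells. Its arguments: {"type":"object","properties":{"turn":{"type":"array"},"delta_pos":{"type":"array"},"fingers":{"type":"array"},"grip_force":{"type":"number"}},"required":["turn","delta_pos","fingers"]}

```bash
ls; mkdir -p pics
python3 - <<'E'
from rig import r
import cv2,numpy as np
o=r.get_obs()
for k in o: print(k,np.round(o[k],3))
print(r.grasp_offset)
for n in ("side","top"):
    p,d=r.read_camera(n); np.savez(f"pics/{n}0.npz",p=p,d=d)
    c=r.calibration(n); print(n,np.round(c["mtx"],1).tolist(),np.round(c["view"],3).tolist(), c.keys())
    cv2.imwrite(f"pics/{n}0.png",p[:,:,::-1])
E
```

```text
pics
time_s 0.0
qpos [-1.259  0.435  0.025  1.574 -0.012  1.134 -0.075]
qvel [ 0.    -0.001 -0.002 -0.001  0.    -0.    -0.   ]
joint_efforts [-0.0000e+00 -6.7048e+01  1.0250e+00 -3.1620e+01  1.6000e-02  1.3000e-02
 -0.0000e+00]
ee_pos [251.717 571.507 230.504]
tcp_rot [-0.     0.206  0.979 -0.001]
contact_force [ 0.639 -0.972  0.311]
wrist_torque [-0.054  0.014  0.055]
gripper_width 1.003
18.700000000000003
side [[444.0, 0.0, 323.0], [0.0, 444.0, 202.8], [0.0, 0.0, 1.0]] [[-0.932, -0.362, -0.001, 520.228], [0.186, -0.482, 0.856, -274.404], [-0.311, 0.798, 0.516, -1263.884], [0.0, 0.0, 0.0, 1.0]] dict_keys(['mtx', 'view'])
top [[414.8, 0.0, 319.8], [0.0, 414.8, 200.8], [0.0, 0.0, 1.0]] [[-0.009, -1.0, 0.011, -82.498], [0.989, -0.007, 0.15, -575.861], [-0.15, 0.012, 0.989, -1247.453], [0.0, 0.0, 0.0, 1.0]] dict_keys(['mtx', 'view'])
```

View pics/top0.png

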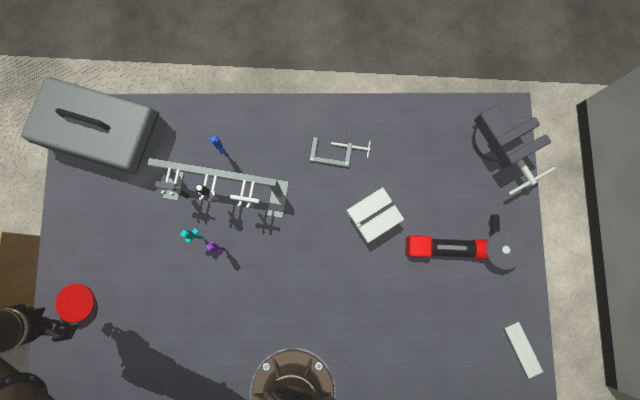

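View pics/side0.png

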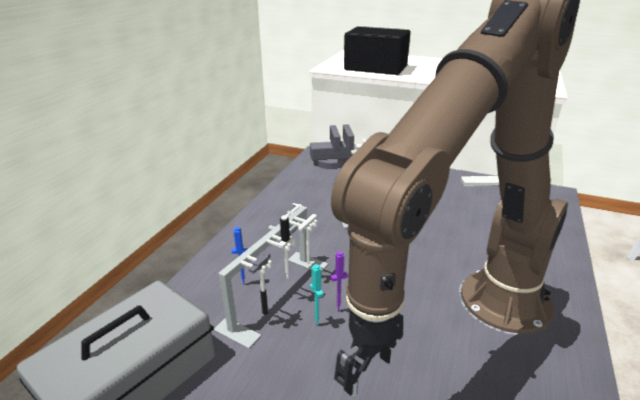

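```bash
cat > h.py <<'E'
import numpy as np,cv2
from rig import r
def load(n):
    f=np.load(f"pics/{n}.npz"); return f["p"],f["d"]
def cloud(d,mtx,view):
    v,u=np.mgrid[:d.shape[0],:d.shape[1]]
    x=(u-mtx[0,2])/mtx[0,0]*d; y=(v-mtx[1,2])/mtx[1,1]*d
    P=np.stack([x,-y,-d,np.ones_like(d)],-1)
    W=P@np.linalg.inv(view).T
    W[d<=0]=np.nan
    return W[...,:3]
def ray(u,v,z,mtx,view):
    iv=np.linalg.inv(view); c=iv[:3,3]
    w=iv[:3,:3]@np.array([(u-mtx[0,2])/mtx[0,0],-(v-mtx[1,2])/mtx[1,1],-1])
    return c+w*(z-c[2])/w[2]
def cal(n):
    c=r.calibration(n); return np.array(c["mtx"]),np.array(c["view"])
E
python3 - <<'E'
from h import *
p,d=load("top0"); K,V=cal("top"); W=cloud(d,K,V)
a=cv2.resize(p[150:215,140:300],None,fx=4.5,fy=4.5,interpolation=cv2.INTER_CUBIC)
b=cv2.resize(p[175:255,335:415],None,fx=3.6,fy=3.6,interpolation=cv2.INTER_CUBIC)
c=np.zeros((a.shape[0]+b.shape[0],a.shape[1],3),np.uint8);c[:a.shape[0]]=a;c[a.shape[0]:,:b.shape[1]]=b
s,_=load("side0"); e=cv2.resize(s[195:325,210:350],None,fx=2.2,fy=2.2);e=e[:b.shape[0]]
c[a.shape[0]:a.shape[0]+e.shape[0],300:300+e.shape[1]]=e
cv2.imwrite("pics/crop0.png",c[:,:,::-1])
# plates
m=(W[...,2]>40)&(W[...,2]<110); m[:, :340]=0; m[:,408:]=0; m[:180]=0;m[250:]=0
Z=W[m]; print("plates n",len(Z),"z pct",np.percentile(Z[:,2],[5,25,50,75,95]))
h=np.median(Z[:,2])
n,l,st,ce=cv2.connectedComponentsWithStats(m.astype(np.uint8)); i=1+st[1:,4].argmax()
cc=np.argwhere(l==i)[:,::-1].astype(np.float32)
pts=np.array([ray(u,v,h,K,V)[:2] for u,v in cc],np.float32)
print("rect",cv2.minAreaRect(pts))
# rack rail
g=(W[...,2]>188)&(W[...,2]<212); g[:,300:]=0;g[:,:140]=0;g[:150]=0;g[215:]=0
R=W[g]; print("rail n",len(R),np.percentile(R[:,2],[5,50,95]))
ra=np.array([ray(u,v,200,K,V)[:2] for v,u in np.argwhere(g)],np.float32)
print(cv2.minAreaRect(ra), ra.min(0),ra.max(0))
# dark grip top
for nm,(u0,u1,v0,v1) in {"scr":(195,218,180,205)}.items():
    q=W[v0:v1,u0:u1]; mm=q[...,2]>250; print(nm,mm.sum(),np.median(q[mm],0), q[mm].min(0),q[mm].max(0),np.argwhere(mm).mean(0)[::-1]+[u0,v0])
E
```

```text
plates n 1695 z pct [83.80082777 86.76235218 88.59499926 90.41408168 92.88524149]
rect ((526.6334228515625, -249.82376098632812), (115.95541381835938, 132.06887817382812), 31.86674690246582)
rail n 1518 [194.27687866 199.07766069 210.3593396 ]
((600.0681762695312, 218.3929443359375), (359.3776550292969, 91.9024429321289), 80.05622100830078) [535.8282    34.679638] [674.42096 390.26514]
scr 74 [574.77426804 220.50765845 276.74887766] [566.84009253 213.73201238 250.10408972] [585.96986289 231.96893142 286.77370785] [200.24324324 188.10810811]
```

View pics/crop0.png

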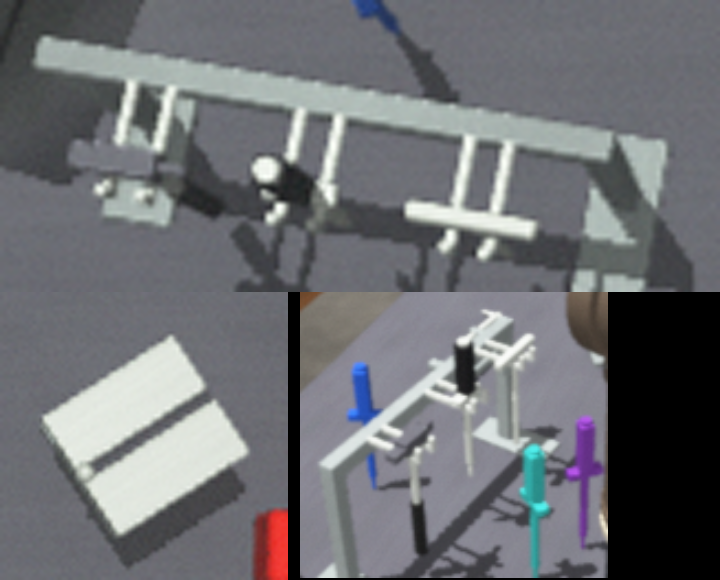

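```bash
cat >> h.py <<'E'
from scipy.spatial.transform import Rotation as Ro
def plan(target,yaw=None):
    """tool-axis deltas (share of .2 m) from measured pose to world target; tool y to world angle yaw (deg)"""
    o=r.get_obs(); q=o["tcp_rot"]; R=Ro.from_quat([q[1],q[2],q[3],q[0]]).as_matrix()
    print("t",o["time_s"],"pos",np.round(o["ee_pos"],1),"F",np.round(o["contact_force"],2),"w",round(float(o["gripper_width"]),3),"tilt",np.round(R[:2,2],4),"yaw",np.degrees(np.arctan2(R[1,1],R[0,1])).round(2))
    print("delta",np.round(R.T@(np.array(target)-o["ee_pos"])/200,4))
    if yaw is not None:
        y=np.radians(yaw); D=np.array([[ -np.sin(y)*-1*-1,np.cos(y),0],[np.cos(y),np.sin(y),0],[0,0,-1]])
        print("turn",np.round(Ro.from_matrix(R.T@D).as_rotvec()/np.radians(60),4), "det",np.linalg.det(D))
E
python3 - <<'E'
from h import *
p,d=load("top0"); K,V=cal("top")
# cap: bright & highest
hsv=cv2.cvtColor(p,cv2.COLOR_RGB2HSV)
m=np.zeros(d.shape,bool); m[183:193,194:206]=hsv[183:193,194:206,2]>170
print("cap px",m.sum(),np.argwhere(m).mean(0)[::-1],ray(*np.argwhere(m).mean(0)[::-1],282,K,V))
s,ds=load("side0"); Ks,Vs=cal("side")
dk=np.zeros(ds.shape,bool); dk[212:245,275:295]=s[212:245,275:295].max(2)<60
ys,xs=np.nonzero(dk); print("grip side px",dk.sum(),xs.min(),xs.max(),ys.min(),ys.max(),xs.mean(),ys.mean(), ray(xs.mean(),ys.mean(),244,Ks,Vs))
# rail line: front rail top only
print("tack",ray(358.6,224.5,94,K,V))
c=np.array([526.63,-249.82]);a=np.radians(31.87);ex=np.array([np.cos(a),np.sin(a)]);ey=np.array([-ex[1],ex[0]])
print("tack pred",c+60*ey)
# groove: darkest pixel across x at several y, using top image
g=cv2.cvtColor(p,cv2.COLOR_RGB2GRAY)
for y in (40,20,0,-20,-40,-55):
    prof=[]
    for x in np.arange(-20,20.1,1):
        w=np.append(c+x*ex+y*ey,[88.6,1]); q=V@w; prof.append(cv2.getRectSubPix(g,(1,1),(float(K[0,0]*q[0]/-q[2]+K[0,2]),float(-K[1,1]*q[1]/-q[2]+K[1,2])))[0,0])
    prof=np.array(prof,float); wt=np.clip(np.median(prof)-15-prof,0,None); print(y,(wt*np.arange(-20,20.1,1)).sum()/wt.sum(),prof.min(),np.median(prof))
plan([545,225,400],80)
E
```

```text
cap px 33 [199.72727273 186.36363636] [578.31147633 220.13521584 282.        ]
grip side px 161 281 289 219 241 284.6770186335404 230.16770186335404 [573.01106952 230.70140095 244.        ]
tack [ 495.55726889 -201.10883132   94.        ]
tack pred [ 494.95037549 -198.86510435]
40 -0.7936893203883495 87.0 225.0
20 -1.1226021684737282 91.0 225.0
0 -0.6188077246011755 90.0 226.0
-20 -1.315570358034971 94.0 224.0
-40 -0.600657354149548 89.0 225.0
-55 -0.8466403162055336 90.0 224.0
t 0.1 pos [251.8 571.6 230.6] F [ 0.45  0.08 -0.11] w 1.0 tilt [-0.0004 -0.0013] yaw 66.23
delta [-2.0404 -0.996  -0.8453]
turn [-0.0014 -0.     -0.2295] det 0.9999999999999999
```

Emit:
move_arm:
  turn:
    - [0,0,0]
    - [0,0,0]
    - [0,0,-0.05]
    - [0,0,-0.1]
    - [0,0,-0.15]
    - [0,0,-0.2]
    - [0,0,-0.23]
    - [0,0,-0.23]
  delta_pos:
    - [0,0,-0.2]
    - [0,0,-0.4]
    - [-0.1,-0.05,-0.6]
    - [-0.3,-0.15,-0.8]
    - [-0.5,-0.25,-0.85]
    - [-0.7,-0.35,-0.85]
    - [-0.9,-0.45,-0.85]
    - [-1,-0.5,-0.85]
  fingers: [100,100,100,100,100,100,100,100]

```text
time_s: 0.9
ee_pos: [397.7, 395.7, 401.6]
tcp_rot: [0.001, 0.089, 0.996, -0.0]
contact_force: [-1.7, 0.5, -0.1]
gripper_width: 1.003
```

```bash
python3 -c "
from h import *
plan([545,225,400],80)"
```

```text
t 0.9 pos [397.7 395.7 401.6] F [-1.69  0.53 -0.11] w 1.003 tilt [ 0.0014 -0.0011] yaw 79.79
delta [-0.8761 -0.7096  0.0097]
turn [-0.0008  0.0015 -0.0035] det 0.9999999999999999
```

Emit:
move_arm:
  turn:
    - [0,0,0]
    - [0,0,0]
    - [0,0,0]
    - [0,0,0]
    - [0,0,0]
    - [0,0,0]
    - [0,0,0]
    - [0,0,0]
  delta_pos:
    - [-0.18,-0.15,0]
    - [-0.36,-0.3,0]
    - [-0.54,-0.45,0]
    - [-0.72,-0.58,0]
    - [-0.82,-0.67,0]
    - [-0.87,-0.71,0]
    - [-0.87,-0.71,0]
    - [-0.87,-0.71,0]
  fingers: [100,100,100,100,100,100,100,100]

```text
time_s: 1.7
ee_pos: [540.4, 231.6, 401.1]
tcp_rot: [-0.001, 0.086, 0.996, 0.0]
contact_force: [0.1, 0.1, 0.3]
gripper_width: 1.0
```

Run:
```python
from h import *
plan([577.5,221,300],80)
K,V=cal("wrist"); p,d=r.read_camera("wrist"); np.savez("pics/w1.npz",p=p,d=d,K=K,V=V)
cv2.imwrite("pics/w1.png",p[:,:,::-1]); print(np.round(np.linalg.inv(V),3))
plan([577.5,221,300],80)
```

```text
t 1.7 pos [540.4 231.6 401.1] F [0.09 0.11 0.27] w 1.0 tilt [-0.001   0.0008] yaw 80.13
delta [-0.1922 -0.0207  0.5051]
turn [ 0.0006 -0.001   0.0022] det 0.9999999999999999
[[ 1.71000e-01 -9.41000e-01 -2.93000e-01  4.65941e+02]
 [ 9.85000e-01  1.64000e-01  5.00000e-02  2.44880e+02]
 [ 1.00000e-03 -2.98000e-01  9.55000e-01  5.43614e+02]
 [ 0.00000e+00  0.00000e+00  0.00000e+00  1.00000e+00]]
t 1.75 pos [540.2 232.  401.1] F [ 0.08  0.64 -0.33] w 1.0 tilt [-0.0009  0.0009] yaw 80.19
delta [-0.1937 -0.0227  0.5055]
turn [ 0.0007 -0.001   0.0032] det 0.9999999999999999
```

View pics/w1.png

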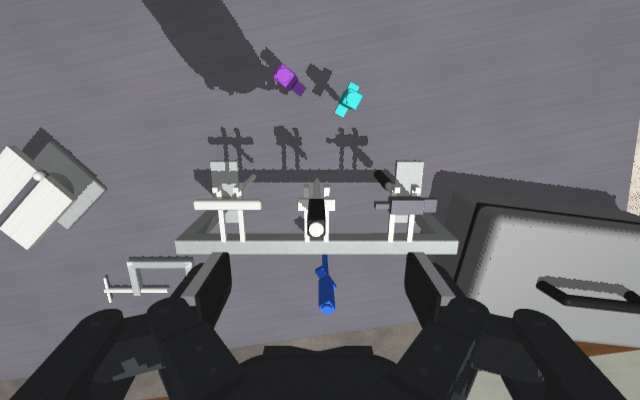

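Run:
```python
from h import *
f=np.load("pics/w1.npz"); p,d,K,V=f["p"],f["d"],f["K"],f["V"]; W=cloud(d,K,V)
g=cv2.cvtColor(p,cv2.COLOR_RGB2GRAY)
m=np.zeros(g.shape,bool); m[218:240,305:328]=g[218:240,305:328]>190
q=np.argwhere(m); q=q[q[:,0]<241]; c=(q.min(0)+q.max(0))/2; print("cap px",len(q),q.min(0),q.max(0), ray(c[1],c[0],282,K,V), ray(*q.mean(0)[::-1],282,K,V), "depth",np.nanmedian(W[m],0))
# rail edge line (rail top rear edge rows): columns 190..440
rows=[]
for u in range(195,440,15):
    col=W[200:262,u,2]; i=np.nonzero(np.abs(col-200)<8)[0]; rows.append((u,200+i.max()))
L=np.array([ray(u,v,200,K,V)[:2] for u,v in rows]); vx,vy,x0,y0=cv2.fitLine(L.astype(np.float32),cv2.DIST_HUBER,0,.1,.01).ravel()
print("rear edge",vx,vy,x0,y0,"ang",np.degrees(np.arctan2(vy,vx)))
# rail ends
for v in (245,249):
    i=np.nonzero(np.abs(W[v,:,2]-200)<8)[0]; print(v,i.min(),i.max(),ray(i.min(),v,200,K,V),ray(i.max(),v,200,K,V))
# black grip mask: x-extents
for v in (205,212,220):
    print(v,[ (u) for u in range(300,335) if W[v,u,2]>212], np.round(W[v,316],1))
```

```text
cap px 271 [218 305] [239 327] [575.6706928  224.49256823 282.        ] [576.89706691 224.10733671 282.        ] depth [580.69387706 224.12721626 281.28761046]
rear edge 0.17104231 0.9852637 644.4342 211.41406 ang 80.151566
245 175 457 [601.71867913  38.81065763 200.        ] [662.84638863 389.74769679 200.        ]
249 175 457 [607.08664792  37.07453532 200.        ] [668.48768113 389.55393338 200.        ]
205 [308, 309, 310, 311, 312, 313, 314, 315, 316, 317, 318, 319, 320, 321, 322, 323, 324] [568.1 225.6 235.3]
212 [308, 309, 310, 311, 312, 313, 314, 315, 316, 317, 318, 319, 320, 321, 322, 323, 324] [568.  225.7 257.8]
220 [307, 308, 309, 310, 311, 312, 313, 314, 315, 316, 317, 318, 319, 320, 321, 322, 323, 324, 325] [569.  225.6 277.3]
```

```bash
python3 -c "
from h import *
plan([576.5,224,228],80.15)"
```

```text
t 1.75 pos [540.2 232.  401.1] F [ 0.08  0.64 -0.33] w 1.0 tilt [-0.0009  0.0009] yaw 80.19
delta [-0.1866 -0.0091  0.8655]
turn [ 0.0007 -0.001   0.0007] det 1.0
```

Emit:
move_arm:
  turn:
    - [0,0,0]
    - [0,0,0]
    - [0,0,0]
    - [0,0,0]
    - [0,0,0]
    - [0,0,0]
    - [0,0,0]
    - [0,0,0]
  delta_pos:
    - [-0.12,-0.01,0.1]
    - [-0.187,-0.009,0.25]
    - [-0.187,-0.009,0.4]
    - [-0.187,-0.009,0.5]
    - [-0.187,-0.009,0.5]
    - [-0.187,-0.009,0.5]
    - [-0.187,-0.009,0.5]
    - [-0.187,-0.009,0.5]
  fingers: [100,100,100,100,100,100,100,100]

```text
time_s: 2.55
ee_pos: [578.4, 222.3, 302.9]
tcp_rot: [0.001, 0.087, 0.996, 0.001]
contact_force: [-0.4, -0.5, 0.1]
gripper_width: 1.0
```

Run:
```python
from h import *
plan([576.5,224,228],80.15)
K,V=cal("wrist"); p,d=r.read_camera("wrist"); np.savez("pics/w2.npz",p=p,d=d,K=K,V=V)
g=cv2.cvtColor(p,cv2.COLOR_RGB2GRAY); W=cloud(d,K,V)
m=(W[...,2]>255)&(W[...,2]<295); m[:, :240]=0; m[:,400:]=0
n,l,st,ce=cv2.connectedComponentsWithStats((m&(g>170)).astype(np.uint8)); i=1+st[1:,4].argmax(); print(st[i],ce[i],ray(*ce[i],282,K,V),np.nanmedian(W[l==i],0))
cv2.imwrite("pics/w2.png",p[:,:,::-1])
```

```text
t 2.55 pos [578.4 222.3 302.9] F [-0.39 -0.54  0.1 ] w 1.0 tilt [0.0023 0.0013] yaw 80.06
delta [0.0115 0.0063 0.3746]
turn [ 0.0016  0.0019 -0.0015] det 1.0
[308 225  24  21 383] [319.12532637 235.06788512] [576.95445432 223.96056695 282.        ] [576.9842158  223.79055872 281.80890741]
```

View pics/w2.png

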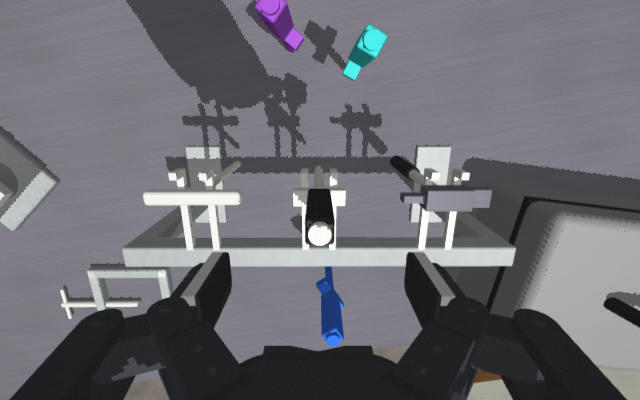

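Emit:
move_arm:
  turn:
    - [0,0,0]
    - [0,0,0]
    - [0,0,0]
    - [0,0,0]
    - [0,0,0]
    - [0,0,0]
    - [0,0,0]
    - [0,0,0]
  delta_pos:
    - [0.009,0.006,0.06]
    - [0.009,0.006,0.13]
    - [0.009,0.006,0.2]
    - [0.009,0.006,0.27]
    - [0.009,0.006,0.33]
    - [0.009,0.006,0.375]
    - [0.009,0.006,0.375]
    - [0.009,0.006,0.375]
  fingers: [100,100,100,100,100,100,100,100]

```text
time_s: 3.4
ee_pos: [576.5, 223.2, 226.5]
tcp_rot: [0.0, 0.087, 0.996, 0.0]
contact_force: [0.8, 0.3, -0.0]
gripper_width: 1.001
```

```bash
python3 -c "
from h import *
plan([577,224,228],80.15)"
```

```text
t 3.4 pos [576.5 223.2 226.5] F [ 0.84  0.28 -0.04] w 1.001 tilt [0.0002 0.0001] yaw 80.03
delta [-0.0017  0.0045 -0.0077]
turn [ 0.0001  0.0001 -0.0021] det 1.0
```

Emit:
move_arm:
  turn:
    - [0,0,0]
    - [0,0,0]
    - [0,0,0]
    - [0,0,0]
    - [0,0,0]
    - [0,0,0]
    - [0,0,0]
    - [0,0,0]
  delta_pos:
    - [0,0.004,0]
    - [0,0.004,0]
    - [0,0.004,0]
    - [0,0.004,0]
    - [0,0.004,0]
    - [0,0.004,0]
    - [0,0.004,0]
    - [0,0.004,0]
  fingers: [60,30,22,16,12,8,0,0]
  grip_force: 60

```text
time_s: 4.2
ee_pos: [576.6, 223.9, 226.6]
tcp_rot: [0.0, 0.087, 0.996, 0.0]
contact_force: [-1.1, -0.5, 3.4]
gripper_width: 0.203
```

```bash
python3 -c "
from h import *
plan([577,224,228],80.15)"
```

```text
t 4.2 pos [576.6 223.9 226.6] F [-1.09 -0.48  3.41] w 0.203 tilt [0.0003 0.0002] yaw 80.02
delta [-0.0018  0.001  -0.0071]
turn [ 0.0002  0.0003 -0.0021] det 1.0
```

Emit:
move_arm:
  turn:
    - [0,0,0]
    - [0,0,0]
    - [0,0,0]
    - [0,0,0]
    - [0,0,0]
    - [0,0,0]
    - [0,0,0]
    - [0,0,0]
  delta_pos:
    - [0,0,-0.01]
    - [0,0,-0.03]
    - [0,0,-0.05]
    - [0,0,-0.07]
    - [0,0,-0.09]
    - [0,0,-0.11]
    - [0,0,-0.125]
    - [0,0,-0.125]
  fingers: [0,0,0,0,0,0,0,0]

```text
time_s: 5.0
ee_pos: [576.8, 224.0, 251.9]
tcp_rot: [0.0, 0.087, 0.996, 0.0]
contact_force: [0.0, -0.2, -1.9]
gripper_width: 0.205
```

```bash
python3 -c "
from h import *
plan([577,224,228],80.15)"
```

```text
t 5.0 pos [576.8 224.  251.9] F [ 0.04 -0.18 -1.91] w 0.205 tilt [0.0008 0.0004] yaw 80.03
delta [-1.100e-03  1.000e-04  1.195e-01]
turn [ 0.0005  0.0007 -0.002 ] det 1.0
```

Emit:
move_arm:
  turn:
    - [0,0,0]
    - [0,0,0]
    - [0,0,0]
    - [0,0,0]
    - [0,0,0]
    - [0,0,0]
    - [0,0,0]
    - [0,0,0]
  delta_pos:
    - [0.03,0,0]
    - [0.08,0,0]
    - [0.14,0,0]
    - [0.2,0,0]
    - [0.26,0,0]
    - [0.32,0,0]
    - [0.38,0,-0.1]
    - [0.4,0,-0.25]
  fingers: [0,0,0,0,0,0,0,0]

```text
time_s: 5.8
ee_pos: [494.9, 237.9, 300.4]
tcp_rot: [-0.002, 0.086, 0.996, -0.001]
contact_force: [0.2, 0.1, -0.9]
gripper_width: 0.2
```

```bash
python3 -c "
from h import *
plan([500,-60,350],80.15)"
```

```text
t 5.8 pos [494.9 237.9 300.4] F [ 0.18  0.08 -0.95] w 0.2 tilt [-0.0037 -0.0017] yaw 80.1
delta [-0.2804 -1.4633 -0.2455]
turn [-0.0022 -0.0032 -0.0008] det 1.0
```

Emit:
move_arm:
  turn:
    - [0,0,0]
    - [0,0,0]
    - [0,0,0]
    - [0,0,0]
    - [0,0,0]
    - [0,0,0]
    - [0,0,0]
    - [0,0,0]
  delta_pos:
    - [0,-0.05,-0.1]
    - [0,-0.15,-0.2]
    - [0,-0.3,-0.25]
    - [-0.05,-0.45,-0.25]
    - [-0.1,-0.6,-0.25]
    - [-0.15,-0.75,-0.25]
    - [-0.18,-0.9,-0.25]
    - [-0.2,-1,-0.25]
  fingers: [0,0,0,0,0,0,0,0]

```text
time_s: 6.6
ee_pos: [501.8, 31.5, 351.5]
tcp_rot: [0.0, 0.088, 0.996, -0.0]
contact_force: [-0.1, 0.4, -3.0]
gripper_width: 0.207
```

```bash
python3 -c "
from h import *
plan([480,-160,350],80.15)"
```

```text
t 6.6 pos [501.8  31.5 351.5] F [-0.09  0.42 -2.97] w 0.207 tilt [ 0.0004 -0.0003] yaw 79.9
delta [-0.0603 -0.9618  0.0077]
turn [-0.0002  0.0005 -0.0041] det 1.0
```

Emit:
move_arm:
  turn:
    - [0,0,0]
    - [0,0,0]
    - [0,0,0]
    - [0,0,0]
    - [0,0,0]
    - [0,0,0]
    - [0,0,0]
    - [0,0,0]
  delta_pos:
    - [-0.02,-0.15,0]
    - [-0.04,-0.33,0]
    - [-0.06,-0.5,0]
    - [-0.06,-0.68,0]
    - [-0.06,-0.83,0]
    - [-0.06,-0.93,0]
    - [-0.06,-0.96,0]
    - [-0.06,-0.96,0]
  fingers: [0,0,0,0,0,0,0,0]

```text
time_s: 7.4
ee_pos: [480.7, -157.4, 351.4]
tcp_rot: [0.0, 0.088, 0.996, 0.0]
contact_force: [-0.2, 0.6, -2.2]
gripper_width: 0.203
```

Run:
```python
from h import *
plan([500,-160,350],80.15)
K,V=cal("wrist"); p,d=r.read_camera("wrist"); np.savez("pics/w3.npz",p=p,d=d,K=K,V=V)
cv2.imwrite("pics/w3.png",p[:,:,::-1])
W=cloud(d,K,V)
m=((W[...,2]>70)&(W[...,2]<105)).astype(np.uint8)
n,l,st,ce=cv2.connectedComponentsWithStats(m); i=1+st[1:,4].argmax(); print(st[i],ce[i])
Z=W[l==i]; h=np.median(Z[:,2]); print("h",h)
pts=np.array([ray(u,v,h,K,V)[:2] for v,u in np.argwhere(l==i)],np.float32); print(cv2.minAreaRect(pts))
```

```text
t 7.4 pos [ 480.7 -157.4  351.4] F [-0.25  0.62 -2.22] w 0.203 tilt [0.0003 0.0003] yaw 79.96
delta [-0.0974  0.0042  0.0069]
turn [ 0.0003  0.0002 -0.0032] det 1.0
[ 198  144  114  116 6950] [258.01539568 202.58402878]
h 89.44539367590801
((526.9180297851562, -249.67227172851562), (115.99488830566406, 132.95912170410156), 31.945594787597656)
```

View pics/w3.png

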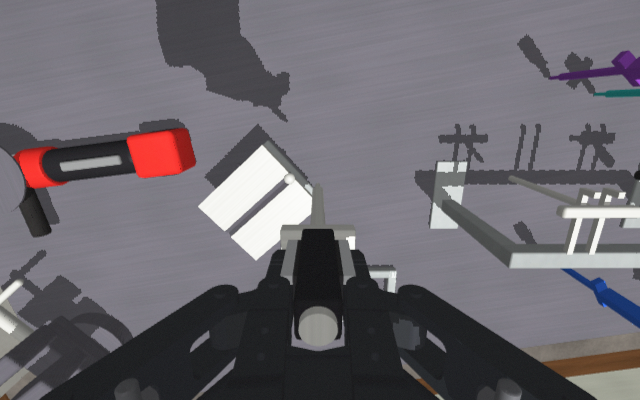

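Run:
```python
from h import *
f=np.load("pics/w3.npz"); p,d,K,V=f["p"],f["d"],f["K"],f["V"]; W=cloud(d,K,V)
g=cv2.cvtColor(p,cv2.COLOR_RGB2GRAY)
c=np.array([526.8,-249.75]);a=np.radians(31.9);ex=np.array([np.cos(a),np.sin(a)]);ey=np.array([-ex[1],ex[0]])
xs=np.arange(-20,20.1,.5)
for y in (40,20,0,-20,-40,-55):
    prof=[]
    for x in xs:
        q=V@np.append(c+x*ex+y*ey,[89,1]); prof.append(cv2.getRectSubPix(g,(1,1),(float(K[0,0]*q[0]/-q[2]+K[0,2]),float(-K[1,1]*q[1]/-q[2]+K[1,2])))[0,0])
    prof=np.array(prof,float); b=xs[prof<np.median(prof)-30]; print(y,b.min(),b.max(),(b.min()+b.max())/2,prof.min())
m=(np.abs(W[...,2]-205)<25); m[:,:300]=0;m[:,340:]=0;m[225:]=0
q=np.argwhere(m); print(len(q),q[:5].tolist()); 
v=q[:,0].min()
for vv in (v,v+2,v+5,v+12):
    u=q[q[:,0]==vv][:,1]; print(vv,u.min(),u.max(),ray(u.mean(),vv,207,K,V),W[vv,int(u.mean())])
```

```text
40 -7.0 6.5 -0.25 95.0
20 -6.5 6.5 0.0 96.0
0 -6.5 6.5 0.0 96.0
-20 -6.5 6.0 -0.25 95.0
-40 -6.5 6.0 -0.25 94.0
-55 -6.0 6.5 0.25 93.0
20 [[183, 316], [183, 317], [183, 318], [184, 316], [184, 317]]
183 316 318 [ 478.97772994 -157.13661144  207.        ] [ 478.43051567 -157.03657888  209.151609  ]
185 315 319 [ 480.98823878 -157.49373813  207.        ] [ 479.06284628 -157.14203725  214.36744868]
188 313 313 [ 483.32673397 -161.94256568  207.        ] [ 477.2895694  -160.52566981  229.40208994]Traceback (most recent call last):
  File "<stdin>", line 15, in <module>
    return umr_minimum(a, axis, None, out, keepdims, initial, where)
ValueError: zero-size array to reduction operation minimum which has no identity
```

```bash
python3 -c "
from h import *
plan([503.55,-212.4,250],80.0)"
```

```text
t 7.45 pos [ 481.1 -156.3  351.3] F [ 0.94 -0.05 -2.26] w 0.204 tilt [0.0002 0.0007] yaw 80.05
delta [-0.1591 -0.2572  0.5063]
turn [0.0007 0.0001 0.0009] det 0.9999999999999999
```

Emit:
move_arm:
  turn:
    - [0,0,0]
    - [0,0,0]
    - [0,0,0]
    - [0,0,0]
    - [0,0,0]
    - [0,0,0]
    - [0,0,0]
    - [0,0,0]
  delta_pos:
    - [-0.05,-0.09,0.05]
    - [-0.12,-0.2,0.15]
    - [-0.16,-0.255,0.27]
    - [-0.16,-0.255,0.38]
    - [-0.16,-0.255,0.46]
    - [-0.16,-0.255,0.5]
    - [-0.16,-0.255,0.5]
    - [-0.16,-0.255,0.5]
  fingers: [0,0,0,0,0,0,0,0]

```text
time_s: 8.25
ee_pos: [504.4, -212.4, 252.0]
tcp_rot: [0.0, 0.086, 0.996, 0.0]
contact_force: [-0.6, -1.2, -1.8]
gripper_width: 0.199
```

```bash
python3 -c "
from h import *
plan([503.55,-212.4,240],80.0)"
```

```text
t 8.25 pos [ 504.4 -212.4  252. ] F [-0.6  -1.19 -1.78] w 0.199 tilt [0.0008 0.0001] yaw 80.1
delta [ 0.0041 -0.0007  0.0598]
turn [0.0002 0.0008 0.0017] det 0.9999999999999999
```

Emit:
move_arm:
  turn:
    - [0,0,0]
    - [0,0,0]
    - [0,0,0]
    - [0,0,0]
    - [0,0,0]
    - [0,0,0]
    - [0,0,0]
    - [0,0,0]
  delta_pos:
    - [0.004,0,0.015]
    - [0.004,0,0.03]
    - [0.004,0,0.045]
    - [0.004,0,0.06]
    - [0.004,0,0.07]
    - [0.004,0,0.075]
    - [0.004,0,0.075]
    - [0.004,0,0.075]
  fingers: [0,0,0,0,0,0,0,0]

```text
time_s: 9.05
ee_pos: [503.0, -213.0, 236.4]
tcp_rot: [0.0, 0.087, 0.996, -0.0]
contact_force: [0.3, 0.5, -2.4]
gripper_width: 0.202
```

```bash
python3 -c "
from h import *
plan([503.55,-212.4,230],80.0)"
```

```text
t 9.05 pos [ 503.  -213.   236.4] F [ 0.34  0.49 -2.35] w 0.202 tilt [ 0.0001 -0.    ] yaw 80.03
delta [-0.0022  0.0034  0.0318]
turn [0.     0.0001 0.0004] det 0.9999999999999999
```

Emit:
move_arm:
  turn:
    - [0,0,0]
    - [0,0,0]
    - [0,0,0]
    - [0,0,0]
    - [0,0,0]
    - [0,0,0]
    - [0,0,0]
    - [0,0,0]
  delta_pos:
    - [-0.001,0.002,0.004]
    - [-0.001,0.002,0.008]
    - [-0.001,0.002,0.012]
    - [-0.001,0.002,0.016]
    - [-0.001,0.002,0.02]
    - [-0.001,0.002,0.02]
    - [-0.001,0.002,0.02]
    - [-0.001,0.002,0.02]
  fingers: [0,0,0,0,0,0,0,0]

```text
time_s: 9.85
ee_pos: [503.2, -212.6, 232.3]
tcp_rot: [0.0, 0.087, 0.996, 0.0]
contact_force: [0.3, -0.0, -2.5]
gripper_width: 0.2
```

```bash
python3 -c "
from h import *
plan([503.55,-212.4,230],80.0)"
```

```text
t 9.85 pos [ 503.2 -212.6  232.3] F [ 0.29 -0.04 -2.47] w 0.2 tilt [0. 0.] yaw 80.03
delta [-0.0013  0.0012  0.0116]
turn [0.     0.     0.0005] det 0.9999999999999999
```

Emit:
move_arm:
  turn:
    - [0,0,0]
    - [0,0,0]
    - [0,0,0]
    - [0,0,0]
    - [0,0,0]
    - [0,0,0]
    - [0,0,0]
    - [0,0,0]
  delta_pos:
    - [-0.001,0.001,0.004]
    - [-0.001,0.001,0.008]
    - [-0.001,0.001,0.012]
    - [-0.001,0.001,0.016]
    - [-0.001,0.001,0.016]
    - [-0.001,0.001,0.016]
    - [-0.001,0.001,0.016]
    - [-0.001,0.001,0.016]
  fingers: [0,0,0,0,0,0,0,0]

```text
time_s: 10.65
ee_pos: [503.5, -212.5, 229.2]
tcp_rot: [0.0, 0.087, 0.996, -0.0]
contact_force: [-0.5, 0.3, -0.2]
gripper_width: 0.198
```

```bash
python3 -c "
from h import *
plan([503.55,-212.4,228],80.0)"
```

```text
t 10.65 pos [ 503.5 -212.5  229.2] F [-0.53  0.25 -0.19] w 0.198 tilt [ 0.0002 -0.    ] yaw 80.03
delta [-0.0002  0.0004  0.0059]
turn [-0.      0.0002  0.0005] det 0.9999999999999999
```

Emit:
move_arm:
  turn:
    - [0,0,0]
    - [0,0,0]
    - [0,0,0]
    - [0,0,0]
    - [0,0,0]
    - [0,0,0]
    - [0,0,0]
    - [0,0,0]
  delta_pos:
    - [0,0,0.004]
    - [0,0,0.008]
    - [-0.0042,-0.0047,0.01]
    - [-0.0125,-0.014,0.01]
    - [-0.0209,-0.0233,0.01]
    - [-0.0292,-0.0326,0.01]
    - [-0.0376,-0.0419,0.01]
    - [-0.0459,-0.0512,0.01]
  fingers: [0,0,0,0,0,0,0,0]

```text
time_s: 11.45
ee_pos: [510.8, -224.2, 227.1]
tcp_rot: [-0.0, 0.087, 0.996, 0.0]
contact_force: [-1.9, 3.0, 1.7]
gripper_width: 0.201
```

```bash
cat >> h.py <<'E'
def jk():
    o=r.get_obs();c=np.array([526.8,-249.75]);a=np.radians(31.9);ex=np.array([np.cos(a),np.sin(a)]);ey=np.array([-ex[1],ex[0]])
    e=o["ee_pos"][:2]-c; print("jack x,y",e@ex,e@ey,"z",o["ee_pos"][2],"F",np.round(o["contact_force"],2),"Fx,Fy jack",o["contact_force"][:2]@ex,o["contact_force"][:2]@ey,"t",o["time_s"])
E
python3 -c "
from h import *
jk()"
```

```text
jack x,y -0.09519870281174114 30.12097404631851 z 227.05152042663477 F [-1.94  3.    1.71] Fx,Fy jack -0.05832287067535025 3.572566256450323 t 11.45
```

Emit:
move_arm:
  turn:
    - [0,0,0]
    - [0,0,0]
    - [0,0,0]
    - [0,0,0]
    - [0,0,0]
    - [0,0,0]
    - [0,0,0]
    - [0,0,0]
  delta_pos:
    - [-0.0083,-0.0093,0]
    - [-0.0167,-0.0186,0]
    - [-0.025,-0.0279,0]
    - [-0.0334,-0.0372,0]
    - [-0.0417,-0.0465,0]
    - [-0.0501,-0.0558,0]
    - [-0.0584,-0.0651,0]
    - [-0.0668,-0.0745,0]
  fingers: [0,0,0,0,0,0,0,0]

```text
time_s: 12.25
ee_pos: [521.4, -241.3, 227.1]
tcp_rot: [0.0, 0.087, 0.996, 0.0]
contact_force: [-2.3, 3.3, 1.4]
gripper_width: 0.205
```

```bash
python3 -c "
from h import *
jk()"
```

```text
jack x,y -0.0884490663266595 10.04028731924951 z 227.11187952042317 F [-2.3   3.34  1.43] Fx,Fy jack -0.18477670020391912 4.0516967876345475 t 12.25
```

Emit:
move_arm:
  turn:
    - [0,0,0]
    - [0,0,0]
    - [0,0,0]
    - [0,0,0]
    - [0,0,0]
    - [0,0,0]
    - [0,0,0]
    - [0,0,0]
  delta_pos:
    - [-0.0083,-0.0093,0]
    - [-0.0167,-0.0186,0]
    - [-0.025,-0.0279,0]
    - [-0.0334,-0.0372,0]
    - [-0.0417,-0.0465,0]
    - [-0.0501,-0.0558,0]
    - [-0.0584,-0.0651,0]
    - [-0.0668,-0.0745,0]
  fingers: [0,0,0,0,0,0,0,0]

```text
time_s: 13.05
ee_pos: [532.0, -258.3, 227.1]
tcp_rot: [0.0, 0.087, 0.996, 0.0]
contact_force: [-1.9, 1.7, 1.6]
gripper_width: 0.204
```

```bash
python3 -c "
from h import *
jk()"
```

```text
jack x,y -0.10221977207854405 -9.969664463636704 z 227.10690496161345 F [-1.92  1.74  1.57] Fx,Fy jack -0.7093963946318868 2.4911317534189488 t 13.05
```

Emit:
move_arm:
  turn:
    - [0,0,0]
    - [0,0,0]
    - [0,0,0]
    - [0,0,0]
    - [0,0,0]
    - [0,0,0]
    - [0,0,0]
    - [0,0,0]
  delta_pos:
    - [-0.0083,-0.0093,0]
    - [-0.0167,-0.0186,0]
    - [-0.025,-0.0279,0]
    - [-0.0334,-0.0372,0]
    - [-0.0417,-0.0465,0]
    - [-0.0501,-0.0558,0]
    - [-0.0584,-0.0651,0]
    - [-0.0668,-0.0745,0]
  fingers: [0,0,0,0,0,0,0,0]

```text
time_s: 13.85
ee_pos: [542.6, -275.2, 227.1]
tcp_rot: [0.0, 0.087, 0.996, 0.0]
contact_force: [-1.8, 2.0, 0.6]
gripper_width: 0.203
```

```bash
python3 -c "
from h import *
jk()"
```

```text
jack x,y -0.059973153327456785 -29.965070206358387 z 227.0986709178888 F [-1.83  2.    0.6 ] Fx,Fy jack -0.49709997195352673 2.6666000598078394 t 13.85
```

Emit:
move_arm:
  turn:
    - [0,0,0]
    - [0,0,0]
    - [0,0,0]
    - [0,0,0]
    - [0,0,0]
    - [0,0,0]
    - [0,0,0]
    - [0,0,0]
  delta_pos:
    - [-0.0083,-0.0093,0]
    - [-0.0167,-0.0186,0]
    - [-0.025,-0.0279,0]
    - [-0.0334,-0.0372,0]
    - [-0.0417,-0.0465,0]
    - [-0.0501,-0.0558,0]
    - [-0.0584,-0.0651,0]
    - [-0.0668,-0.0745,0]
  fingers: [0,0,0,0,0,0,0,0]

```text
time_s: 14.65
ee_pos: [553.1, -292.2, 227.1]
tcp_rot: [0.0, 0.087, 0.996, 0.0]
contact_force: [-1.8, 2.4, 0.3]
gripper_width: 0.204
```

```bash
python3 -c "
from h import *
jk()"
```

```text
jack x,y -0.07490149826035974 -49.97700020096123 z 227.08464952288992 F [-1.76  2.41  0.29] Fx,Fy jack -0.22139510088545 2.972941899820732 t 14.65
```

Emit:
move_arm:
  turn:
    - [0,0,0]
    - [0,0,0]
    - [0,0,0]
    - [0,0,0]
    - [0,0,0]
    - [0,0,0]
    - [0,0,0]
    - [0,0,0]
  delta_pos:
    - [-0.0083,-0.0093,0]
    - [-0.0167,-0.0186,0]
    - [-0.025,-0.0279,0]
    - [-0.0284,-0.0316,0]
    - [-0.0284,-0.0316,0]
    - [-0.0284,-0.0316,0]
    - [-0.0284,-0.0316,0]
    - [-0.0284,-0.0316,0]
  fingers: [0,0,0,0,0,0,0,0]

```text
time_s: 15.45
ee_pos: [557.6, -299.5, 227.2]
tcp_rot: [0.0, 0.087, 0.996, -0.0]
contact_force: [-0.7, 0.8, 0.7]
gripper_width: 0.202
```

Run:
```python
from h import *
jk()
K,V=cal("wrist"); p,d=r.read_camera("wrist"); np.savez("pics/w4.npz",p=p,d=d,K=K,V=V)
cv2.imwrite("pics/w4.png",p[:,:,::-1])
plan([526,-190,250],80.03)
```

```text
jack x,y -0.12293175152567315 -58.505731127375356 z 227.24404022544581 F [-0.71  0.79  0.7 ] Fx,Fy jack -0.18628384769104783 1.051516574376123 t 15.45
t 15.5 pos [ 557.6 -299.5  227.3] F [-1.72  0.69  1.03] w 0.2 tilt [ 0.0004 -0.0005] yaw 80.03
delta [ 0.2505  0.5118 -0.1141]
turn [-0.0004  0.0004 -0.0001] det 1.0
```

View pics/w4.png

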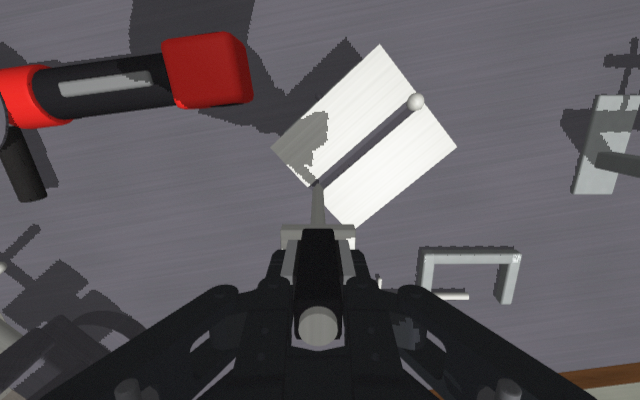

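Emit:
move_arm:
  turn:
    - [0,0,0]
    - [0,0,0]
    - [0,0,0]
    - [0,0,0]
    - [0,0,0]
    - [0,0,0]
    - [0,0,0]
    - [0,0,0]
  delta_pos:
    - [0,0,-0.02]
    - [0,0,-0.05]
    - [0,0,-0.1]
    - [0,0,-0.2]
    - [0,0,-0.35]
    - [0,0.02,-0.5]
    - [0.02,0.08,-0.62]
    - [0.05,0.2,-0.62]
  fingers: [0,0,0,0,0,0,0,0]

```text
time_s: 16.3
ee_pos: [555.2, -260.9, 355.7]
tcp_rot: [0.003, 0.089, 0.996, -0.002]
contact_force: [0.3, 0.6, -2.2]
gripper_width: 0.205
```

```bash
python3 -c "
from h import *
plan([487,238,352],80.15)"
```

```text
t 16.3 pos [ 555.2 -260.9  355.7] F [ 0.32  0.64 -2.21] w 0.205 tilt [ 0.006  -0.0039] yaw 79.82
delta [0.7767 2.3952 0.0065]
turn [-0.0027  0.0063 -0.0055] det 1.0
```

Emit:
move_arm:
  turn:
    - [0,0,0]
    - [0,0,0]
    - [0,0,0]
    - [0,0,0]
    - [0,0,0]
    - [0,0,0]
    - [0,0,0]
    - [0,0,0]
  delta_pos:
    - [0.08,0.12,0]
    - [0.18,0.26,0]
    - [0.28,0.4,0]
    - [0.38,0.54,0]
    - [0.48,0.68,0]
    - [0.58,0.82,0]
    - [0.65,0.95,0]
    - [0.7,1,0]
  fingers: [0,0,0,0,0,0,0,0]

```text
time_s: 17.1
ee_pos: [450.8, -34.1, 352.0]
tcp_rot: [0.001, 0.085, 0.996, 0.001]
contact_force: [0.3, 0.2, -1.7]
gripper_width: 0.205
```

Emit:
move_arm:
  turn:
    - [0,0,0]
    - [0,0,0]
    - [0,0,0]
    - [0,0,0]
    - [0,0,0]
    - [0,0,0]
    - [0,0,0]
    - [0,0,0]
  delta_pos:
    - [0.03,0.15,0]
    - [0.06,0.3,0]
    - [0.08,0.45,0]
    - [0.08,0.6,0]
    - [0.08,0.75,0]
    - [0.08,0.9,0]
    - [0.08,0.98,0]
    - [0.08,1,0]
  fingers: [0,0,0,0,0,0,0,0]

```text
time_s: 17.9
ee_pos: [470.3, 164.3, 351.3]
tcp_rot: [0.0, 0.086, 0.996, 0.0]
contact_force: [-0.0, -0.9, -2.1]
gripper_width: 0.201
```

```bash
python3 -c "
from h import *
plan([495,238.2,300],80.1)"
```

```text
t 17.9 pos [470.3 164.3 351.3] F [-0.04 -0.86 -2.12] w 0.201 tilt [0.0002 0.0002] yaw 80.16
delta [-0.0586  0.385   0.2566]
turn [0.0002 0.0001 0.0011] det 0.9999999999999999
```

```bash
python3 -c "
from h import *
plan([517.6,234.3,252],80.03)"
```

```text
t 17.9 pos [470.3 164.3 351.3] F [-0.04 -0.86 -2.12] w 0.201 tilt [0.0002 0.0002] yaw 80.16
delta [-0.1733  0.385   0.4966]
turn [0.0002 0.0001 0.0022] det 1.0
```

Emit:
move_arm:
  turn:
    - [0,0,0]
    - [0,0,0]
    - [0,0,0]
    - [0,0,0]
    - [0,0,0]
    - [0,0,0]
    - [0,0,0]
    - [0,0,0]
  delta_pos:
    - [-0.03,0.08,0]
    - [-0.07,0.2,0]
    - [-0.12,0.3,0]
    - [-0.16,0.37,0]
    - [-0.173,0.385,0]
    - [-0.173,0.385,0.02]
    - [-0.173,0.385,0.1]
    - [-0.173,0.385,0.2]
  fingers: [0,0,0,0,0,0,0,0]

```text
time_s: 18.7
ee_pos: [518.0, 231.3, 311.4]
tcp_rot: [0.001, 0.088, 0.996, 0.0]
contact_force: [1.2, -0.5, -2.6]
gripper_width: 0.204
```

Run:
```python
from h import *
plan([517.6,234.3,254],80.03)
K,V=cal("wrist"); p,d=r.read_camera("wrist"); np.savez("pics/w5.npz",p=p,d=d,K=K,V=V)
cv2.imwrite("pics/w5.png",p[:,:,::-1])
plan([517.6,234.3,254],80.03)
```

```text
t 18.7 pos [518.  231.3 311.4] F [ 1.16 -0.5  -2.57] w 0.204 tilt [0.0017 0.0004] yaw 79.93
delta [0.005  0.0143 0.2869]
turn [ 0.0007  0.0015 -0.0017] det 1.0
t 18.75 pos [516.3 230.6 307.5] F [-1.64 -1.63 -4.83] w 0.197 tilt [-0.0033 -0.0024] yaw 79.93
delta [-0.0037  0.0203  0.2673]
turn [-0.0028 -0.0027 -0.0017] det 1.0
```

View pics/w5.png

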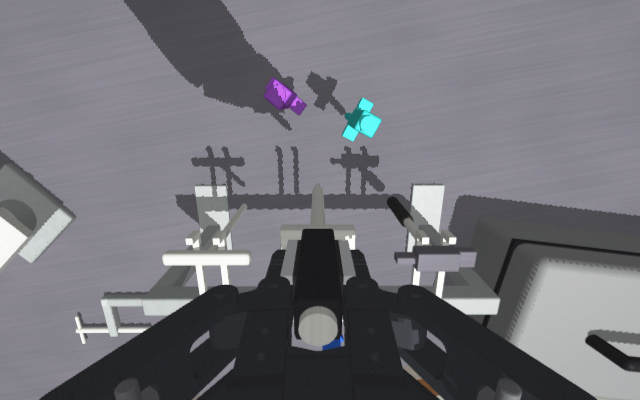

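Emit:
move_arm:
  turn:
    - [0,0,0]
    - [0,0,0]
    - [0,0,0]
    - [0,0,0]
    - [0,0,0]
    - [0,0,0]
    - [0,0,0]
    - [0,0,0]
  delta_pos:
    - [0,0.01,0.06]
    - [0,0.017,0.12]
    - [0,0.017,0.18]
    - [0,0.017,0.23]
    - [0,0.017,0.26]
    - [0,0.017,0.27]
    - [0,0.017,0.27]
    - [0,0.017,0.27]
  fingers: [0,0,0,0,0,0,0,0]

```text
time_s: 19.55
ee_pos: [518.5, 236.2, 257.6]
tcp_rot: [0.0, 0.087, 0.996, 0.0]
contact_force: [0.6, 0.2, -2.0]
gripper_width: 0.199
```

Run:
```python
from h import *
for n in ("w3","w4","w5"):
    g=cv2.cvtColor(np.load(f"pics/{n}.npz")["p"],cv2.COLOR_RGB2GRAY).astype(int); f=np.load(f"pics/{n}.npz"); m=(f["d"]>200)&(f["d"]<300); m[:,:300]=0;m[:,336:]=0;m[225:]=0
    q=np.argwhere(m); print(n,q[:,0].min(),[ (v,q[q[:,0]==v][:,1].mean().round(1)) for v in (186,195,205,215)])
plan([517.6,234.3,254],80.03); plan([576.7,224,253],80.03)
```

```text
w3 183 [(186, np.float64(317.0)), (195, np.float64(317.0)), (205, np.float64(317.5)), (215, np.float64(317.5))]
w4 86 [(186, np.float64(320.5)), (195, np.float64(323.5)), (205, np.float64(323.5)), (215, np.float64(319.6))]
w5 183 [(186, np.float64(317.0)), (195, np.float64(317.0)), (205, np.float64(317.5)), (215, np.float64(317.5))]
t 19.55 pos [518.5 236.2 257.6] F [ 0.57  0.17 -2.04] w 0.199 tilt [0.0007 0.0004] yaw 80.03
delta [ 0.0028 -0.01    0.0178]
turn [ 0.0005  0.0006 -0.    ] det 1.0
t 19.55 pos [518.5 236.2 257.6] F [ 0.57  0.17 -2.04] w 0.199 tilt [0.0007 0.0004] yaw 80.03
delta [-0.2971 -0.0095  0.0229]
turn [ 0.0005  0.0006 -0.    ] det 1.0
```

Emit:
move_arm:
  turn:
    - [0,0,0]
    - [0,0,0]
    - [0,0,0]
    - [0,0,0]
    - [0,0,0]
    - [0,0,0]
    - [0,0,0]
    - [0,0,0]
  delta_pos:
    - [0,-0.01,0.01]
    - [0,-0.01,0.02]
    - [-0.02,-0.01,0.02]
    - [-0.06,-0.01,0.02]
    - [-0.1,-0.01,0.02]
    - [-0.14,-0.01,0.02]
    - [-0.15,-0.01,0.02]
    - [-0.15,-0.01,0.02]
  fingers: [0,0,0,0,0,0,0,0]

```text
time_s: 20.35
ee_pos: [547.9, 228.6, 252.9]
tcp_rot: [-0.0, 0.087, 0.996, -0.0]
contact_force: [-0.4, 0.7, -2.2]
gripper_width: 0.201
```

```bash
python3 -c "
from h import *
plan([576.7,224,253],80.03)"
```

```text
t 20.35 pos [547.9 228.6 252.9] F [-0.36  0.7  -2.17] w 0.201 tilt [-0.0001 -0.0003] yaw 79.99
delta [-0.1458  0.0024 -0.0005]
turn [-0.0003 -0.0001 -0.0007] det 1.0
```

Emit:
move_arm:
  turn:
    - [0,0,0]
    - [0,0,0]
    - [0,0,0]
    - [0,0,0]
    - [0,0,0]
    - [0,0,0]
    - [0,0,0]
    - [0,0,0]
  delta_pos:
    - [-0.02,0.002,0]
    - [-0.05,0.002,0]
    - [-0.08,0.002,0]
    - [-0.11,0.002,0]
    - [-0.135,0.002,0]
    - [-0.146,0.002,0]
    - [-0.146,0.002,0]
    - [-0.146,0.002,0]
  fingers: [0,0,0,0,0,0,0,0]

```text
time_s: 21.15
ee_pos: [576.1, 224.3, 253.0]
tcp_rot: [-0.0, 0.087, 0.996, 0.0]
contact_force: [-0.2, -0.0, -2.2]
gripper_width: 0.2
```

```bash
python3 -c "
from h import *
plan([576.7,224,228],80.03)"
```

```text
t 21.15 pos [576.1 224.3 253. ] F [-0.19 -0.01 -2.23] w 0.2 tilt [-0.0002  0.    ] yaw 80.03
delta [-0.0032 -0.0008  0.1252]
turn [-0.     -0.0002  0.    ] det 1.0
```

Emit:
move_arm:
  turn:
    - [0,0,0]
    - [0,0,0]
    - [0,0,0]
    - [0,0,0]
    - [0,0,0]
    - [0,0,0]
    - [0,0,0]
    - [0,0,0]
  delta_pos:
    - [-0.003,0,0.02]
    - [-0.003,0,0.04]
    - [-0.003,0,0.06]
    - [-0.003,0,0.08]
    - [-0.003,0,0.1]
    - [-0.003,0,0.115]
    - [-0.003,0,0.12]
    - [-0.003,0,0.12]
  fingers: [0,0,0,0,0,0,0,0]

```text
time_s: 21.95
ee_pos: [576.8, 224.1, 229.0]
tcp_rot: [-0.0, 0.087, 0.996, -0.0]
contact_force: [0.5, -0.1, -1.7]
gripper_width: 0.198
```

```bash
python3 -c "
from h import *
plan([576.7,224,226.6],80.03)"
```

```text
t 21.95 pos [576.8 224.1 229. ] F [ 0.5  -0.05 -1.68] w 0.198 tilt [-0.0001 -0.0001] yaw 80.03
delta [ 0.0006 -0.0005  0.0119]
turn [-0.0001 -0.0001 -0.    ] det 1.0
```

Emit:
move_arm:
  turn:
    - [0,0,0]
    - [0,0,0]
    - [0,0,0]
    - [0,0,0]
    - [0,0,0]
    - [0,0,0]
    - [0,0,0]
    - [0,0,0]
  delta_pos:
    - [0,0,0.002]
    - [0,0,0.004]
    - [0,0,0.006]
    - [0,0,0.008]
    - [0,0,0.01]
    - [0,0,0.011]
    - [0,0,0.011]
    - [0,0,0.011]
  fingers: [0,0,0,0,0,0,0,0]

```text
time_s: 22.75
ee_pos: [576.9, 224.1, 226.9]
tcp_rot: [0.0, 0.087, 0.996, 0.0]
contact_force: [-0.0, -0.3, -2.5]
gripper_width: 0.203
```

```bash
python3 -c "
from h import *
plan([576.7,224,226.6],80.03)"
```

```text
t 22.75 pos [576.9 224.1 226.9] F [-0.02 -0.25 -2.45] w 0.203 tilt [0.     0.0001] yaw 80.03
delta [ 0.0007 -0.0008  0.0016]
turn [ 0.0001  0.     -0.    ] det 1.0
```

Emit:
move_arm:
  turn:
    - [0,0,0]
    - [0,0,0]
    - [0,0,0]
    - [0,0,0]
    - [0,0,0]
    - [0,0,0]
    - [0,0,0]
    - [0,0,0]
  delta_pos:
    - [0,0,0.001]
    - [0,0,0.002]
    - [0,0,0.003]
    - [0,0,0.003]
    - [0,0,0.003]
    - [0,0,0.003]
    - [0,0,0.003]
    - [0,0,0.003]
  fingers: [0,0,0,0,0,0,0,0]

```text
time_s: 23.55
ee_pos: [576.9, 224.1, 226.6]
tcp_rot: [0.0, 0.087, 0.996, 0.0]
contact_force: [-1.7, -0.5, 4.5]
gripper_width: 0.205
```

```bash
python3 -c "
from h import *
plan([576.7,224,226.6],80.03)"
```

```text
t 23.55 pos [576.9 224.1 226.6] F [-1.7  -0.54  4.5 ] w 0.205 tilt [0.0004 0.0002] yaw 80.03
delta [ 0.0011 -0.0008  0.    ]
turn [ 0.0002  0.0003 -0.    ] det 1.0
```

Emit:
move_arm:
  turn:
    - [0,0,0]
    - [0,0,0]
    - [0,0,0]
    - [0,0,0]
    - [0,0,0]
    - [0,0,0]
    - [0,0,0]
    - [0,0,0]
  delta_pos:
    - [0,0,0]
    - [0,0,0]
    - [0,0,0]
    - [0,0,0]
    - [0,0,0]
    - [0,0,0]
    - [0,0,0]
    - [0,0,0]
  fingers: [22,25,30,40,55,75,95,100]
  grip_force: 20

```text
time_s: 24.35
ee_pos: [576.9, 224.1, 226.3]
tcp_rot: [0.0, 0.087, 0.996, 0.0]
contact_force: [-0.3, 0.2, -0.0]
gripper_width: 0.996
```

```bash
python3 -c "
from h import *
plan([576.7,224,330],80.03)"
```

```text
t 24.35 pos [576.9 224.1 226.3] F [-0.34  0.16 -0.05] w 0.996 tilt [0.0001 0.0001] yaw 80.03
delta [ 0.0007 -0.0007 -0.5183]
turn [0.0001 0.0001 0.    ] det 1.0
```

Force is back to zero and the fingers are fully open, so I'll rise straight up and then back off to look.

Emit:
move_arm:
  turn:
    - [0,0,0]
    - [0,0,0]
    - [0,0,0]
    - [0,0,0]
    - [0,0,0]
    - [0,0,0]
    - [0,0,0]
    - [0,0,0]
  delta_pos:
    - [0,0,-0.03]
    - [0,0,-0.1]
    - [0,0,-0.2]
    - [0,0,-0.3]
    - [0,0,-0.42]
    - [0,0,-0.55]
    - [0,0,-0.68]
    - [0,0,-0.75]
  fingers: [100,100,100,100,100,100,100,100]

```text
time_s: 25.15
ee_pos: [577.4, 224.2, 380.3]
tcp_rot: [0.002, 0.087, 0.996, 0.001]
contact_force: [0.1, 0.8, -1.0]
gripper_width: 1.001
```

Emit:
move_arm:
  turn:
    - [0,0,0]
    - [0,0,0]
    - [0,0,0]
    - [0,0,0]
    - [0,0,0]
    - [0,0,0]
    - [0,0,0]
    - [0,0,0]
  delta_pos:
    - [0.03,0,0]
    - [0.08,0,0]
    - [0.13,0,0]
    - [0.17,0,-0.03]
    - [0.19,0,-0.1]
    - [0.19,0,-0.12]
    - [0.19,0,-0.12]
    - [0.19,0,-0.12]
  fingers: [100,100,100,100,100,100,100,100]

```text
time_s: 25.95
ee_pos: [539.7, 230.5, 400.3]
tcp_rot: [0.0, 0.087, 0.996, -0.0]
contact_force: [0.7, -0.1, -0.4]
gripper_width: 1.0
```

Run:
```python
from h import *
K,V=cal("wrist"); p,d=r.read_camera("wrist"); np.savez("pics/w6.npz",p=p,d=d,K=K,V=V); W=cloud(d,K,V)
plan([540,231,401],80)
g=cv2.cvtColor(p,cv2.COLOR_RGB2GRAY)
m=(W[...,2]>265)&(W[...,2]<295)&(g>170); m[:, :240]=0; m[:,400:]=0
n,l,st,ce=cv2.connectedComponentsWithStats(m.astype(np.uint8)); i=1+st[1:,4].argmax(); print(st[i],ce[i],ray(*ce[i],282,K,V),np.nanmedian(W[l==i],0))
s,_=r.read_camera("side")
p[:150,:200]=cv2.resize(s[205:305,215:348],(200,150))
cv2.imwrite("pics/w6.png",p[:,:,::-1])
```

```text
t 26.0 pos [539.6 230.5 400. ] F [-0.66  0.19 -0.41] w 0.996 tilt [-0.0003 -0.0003] yaw 80.01
delta [-0.0015  0.0029 -0.0052]
turn [-0.0004 -0.0002  0.0001] det 0.9999999999999999
[311 224  15  14 165] [317.73939394 230.31515152] [576.92098414 224.62316282 282.        ] [577.07720164 224.63242361 281.87311877]
```

View pics/w6.png

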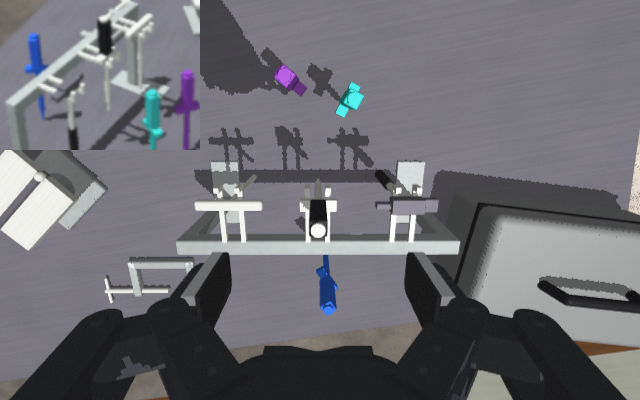

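The scriber hangs back on the middle hook, with its cap at pixel (318,230). That is (577, 224.6, 282) mm, against (577, 224, 282) at the start. The hammer and T-key have not moved.

```bash
python3 -c "
from rig import r
print(r.finish_job())"
```

```text
the job is handed in; nothing more can be done
None
```

I took the scriber off the middle hook, traced the V-groove from the weld tack to the open end, hung the scriber back on the same hook and let go. The job was handed in at about 26 s; the hand-in reports no verdict.

- **Trace:** I felt the groove bottom at about 84 mm above the bench. I then drew the tip from y = +44 to −58 mm at 25 mm/s, pressing with about 2.5 to 4 N. The commanded path stayed within about 0.1 mm of the groove's centre line. Drag along the groove was about 2.5 to 4 N. The tip sat at the same wrist-camera pixel before and after, so the scriber did not slip in the grip.
- **Last checks:** The scriber's cap was back within about 1 mm of where it started, at the right height. The force read zero after release. In the last pictures the hammer and T-key had not visibly moved. The C-clamp looked the same in the last picture, and I did not re-measure it. The grinder was out of view there; it was last seen at the end of the trace.
- **Disagreements:** The first top-camera fix of the scriber was up to 4 mm off the wrist-camera fix, so I used the wrist one. Seating the scriber on the hook showed about 7 N, and lifting it off showed nothing unusual; both are well below the 30 N limit.

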